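Index a rubber slab and take a hardness reading

TASK

Pick up the steel straightedge by its grip bar and lay it flat on the test stand's stone base, flush along the front long edge of the rubber slab (the edge away from the column) with its two ends level with the slab's ends, and let go; do not push the slab out of place. With the straightedge lying there, pull the stand's sprung side lever all the way down to its stop, then ease it slowly back up to rest, never letting it spring back. Leave the beakers and bottles where they stand.

Things in the scene. Friction and masses are not known exactly. Their poses are not given: they have to be found in the camera images.
- stand: Hardness tester, fixed: grey stone base 260 x 260 x 20 mm, column (30 mm thick, 290 tall) at x = +100 mm. Origin: centre of the base underside; x from open front to column, y left, z up. Head with dial overhangs forward to x = +2 mm, |y| < 35 mm, underside 122 mm above the table; plunger foot (18 mm wide) at x = 30 mm, 61 mm above the table at rest, comes down with the lever.
- slab: Loose black rubber test slab, 100 mm (its x) x 180 mm (its y) x 12 mm thick, 0.45 kg, lying on the stone base under the plunger. Origin at the centre of its underside; x points towards the column, so its front long edge is at x = -50 mm.
- straightedge: Steel straightedge, 180 mm long (its y), 40 mm wide (its x), 6 mm thick, about 0.34 kg, the same both ways round. On its middle stands an upright aluminium grip bar 14 mm wide (x), 90 mm long (y), from 5 to 37 mm above the underside. Origin at the centre of its underside. Starts flat on the table left of the stand. Either long edge may be laid against the slab.
- lever (a joint): Sprung lever on the stand's right side (-y of the stand): 0 at rest (sloping 0.5 rad above level), 0.9 rad fully down at its stop. The angle below level is the value minus 0.5. The spring asks for 4 to 11 N at the hand grip and throws the lever back to 0 if let go.
- lever_grip (a point): Centre of the lever's hand grip, a black round bar 22 mm thick and 70 mm long, parallel to the stand's x, 160 mm from the pivot line.
- lever_pivot (a point): Point on the lever's pivot line, straight inwards of the middle of the hand grip; the lever turns about the stand's x axis through here, at height 175 mm. Axes as the stand's.
- beaker_a: Glass beaker, 68 mm across, 90 mm tall, beyond the straightedge on the left. Origin at the centre of its foot.
- beaker_b: The same kind of beaker, front right of the stand. Origin at the centre of its foot.
- amber: Amber glass bottle, 72 mm across, 140 mm tall, behind the stand. Origin at the centre of its foot.
- wash: White plastic bottle with yellow cap, 68 mm across, 160 mm tall, right rear. Origin at the centre of its foot.
There are look-alikes about, which are no part of the job. There is more than one size of the slab; the one meant has the size given above.

How it is judged:
On the way, in this order (a step that is already met when the one before it is completed fails the run):
1. the straightedge lies flat on the base, flush along the slab's front edge with ends level, let go (x of straightedge in the frame of slab between -0.0725 and -0.067 m and y of straightedge in the frame of slab between -0.009 and 0.009 m and angle between the y axis of straightedge and the y axis of slab, either way round below 0.017 rad and angle between straightedge's own z axis and vertical below 0.04 rad and z of straightedge in the frame of stand below 0.023 m and contact force between straightedge and the fingers below 0.3 N), for 0.3 s.
2. the lever is pulled down to its stop while the straightedge lies there (value of joint lever above 0.84 rad and x of straightedge in the frame of slab between -0.0725 and -0.067 m and y of straightedge in the frame of slab between -0.009 and 0.009 m and angle between the y axis of straightedge and the y axis of slab, either way round below 0.017 rad), for 0.1 s.
At the end, for the whole second after the job is handed in: Straightedge flat on the base, let go, at rest, its edge within 2.5 mm of the slab's front edge, parallel within 0.017 rad, ends level within 9 mm; slab within 12 mm of where it began; lever back at rest (below 0.05 rad) and untouched (all of step 1 and distance of slab from where it was at the start of the episode below 0.012 m and value of joint lever below 0.05 rad and contact force between lever and the fingers below 0.3 N and linear speed of each of straightedge, slab below 0.01 m/s).
It fails at once if the lever springs back (faster than 1.5 rad/s upwards while more than 0.15 rad from rest) (value of joint lever above 0.15 rad and velocity of joint lever below -1.5 rad/s).
It fails at once if the beaker on the left is moved by more than 40 mm (distance of beaker_a from where it was at the start of the episode above 0.04 m).
It fails at once if the beaker on the right is moved by more than 40 mm (distance of beaker_b from where it was at the start of the episode above 0.04 m).
It fails at once if the amber bottle is moved by more than 40 mm (distance of amber from where it was at the start of the episode above 0.04 m).
It fails at once if the wash bottle is moved by more than 40 mm (distance of wash from where it was at the start of the episode above 0.04 m).
It also fails if it takes over 54 s, if anything falls off the work surface, if the arm or the gripper's body presses on something with over 40 N, if the wrist force passes 120 N, or if a joint passes its speed limit or range.

ROBOT

A 7-joint arm with a two-finger parallel gripper is mounted at the origin on the work surface. World frame = base frame: x ahead of the robot, y to its left, z up, the work surface at z = 0. Lengths are in m, angles in rad, forces in N, time in s.
With the tool pointing down it reaches from about 0.4 to 0.875 m from the base axis. Payload 6.5 kg.
Tool frame: the origin (TCP) lies between the finger pads; the fingertips stand 17 mm ahead of it and the grasp point (between the pads) lies 2 mm behind it; z points along the fingers, y is the line along which they close (so a half turn about z gives the same grasp; the last joint's range is limited). The gripper opens to 85 mm and grips with 20 to 120 N. Pads are 22 mm wide; open, the fingers measure 114 mm over their backs; the gripper's body (76 mm by 85 mm) begins 54 mm behind the grasp point. The pads swing forward as they close: fully open they stand 13 mm farther back than shut.
Start: joints at [1.096, 0.536, -0.004, 1.538, 0.003, 1.067, -0.071], TCP at [0.258, -0.596, 0.248] pointing down, gripper open.
Joint ranges: [-2.7, 2.7], [-0.37, 2.16], [-1.27, 1.26], [0.24, 2.4], [-1.31, 4.45], [0.19, 1.91], [-2.76, 2.76]. Speed limits (rad/s): [2.39, 2.39, 3.14, 3.14, 3.14, 3.14, 3.14].

INTERFACE

Orientations are given as a unit quaternion [x, y, z, w].
In Python, from bench import r, vision gives the robot as it stands. The module is installed in compiled form; this text tells all that it offers.
- The arm moves only by the tool drive_tool, never from a script. Its argument "series" is a list of rows, each a list of 5 numbers: the shift along the tool's x, y, z in m, then the turn about the tool's z in rad, then the closure, from -1 (fully open) to 1 (shut). In form: [[dx, dy, dz, turn, jaw], ...]. A call has 1 to 8 rows; each row shifts and turns the commanded pose from where the row before left it, along the tool's axes as they then stand; what a row does not reach is not made up. A row lasts 1/8 s, in which the tool goes at most 62.5 mm and 10.7 degrees, less where a joint would pass 70% of its speed; a pose out of reach is approached as far as the arm can. A call with a gripper value outside its range is refused whole. The fingers move at their own pace and stop on an object; "squeeze" is the grip in N (left out, the last holds). Time passes only in rows, so rows that do not move let the fingers close. It gives the time, the measured TCP pose, the force, the opening and the grip force at its end, in the units of the state.
- r.sense(): the state, without advancing time (a new reading comes with each control period).
- vision.get_image(name): name is "scene" or "top" or "wrist"; returns the picture (480x640x3 uint8, red, green, blue); there is no depth.
- vision.camera_params(name): a dict with "mtx" (3x3 intrinsics, pixels), "extrinsics" (4x4, takes a point from camera to world coordinates). Camera axes: x right, y down, z forward; pixel columns grow to the right and rows downward; lengths in m; the calibration is good to about 2 mm. A picture is of the moment at which its call begins: read the wrist's pose just before it. camera_params takes no time and is no camera call; for the wrist camera it gives the pose at the moment of the call.
- r.finish_job(): hands the job in; it is judged then, once.
The state is a dict: "t": time; "qpos": joint angles; "dq": joint speeds; "effort": joint torques, N m; "eef_pos": TCP position; "tool_rot": TCP orientation; "force": force on the tool from outside, world axes, zero at the start; "ft_torque": the same for the moment, N m; "grip_width": opening from 0.0 (shut) to 1.0 (fully open); "gripper_force": force on a finger pad.
Only numpy, scipy, OpenCV 4.12 (cv2) and the standard library are available. Lean on these libraries where they do the work, as an engineer would, in place of code of your own. Each camera call takes 0.05 s, during which the arm holds its last target. There are 200 camera calls.

## Working session

There is one attempt and no reset: what is moved stays moved. The work goes in short steps, Python scripts to look and compute and a tool call to move; the robot and the scene stay as the last step left them, time stands still between calls to the robot, and variables do not carry over. Pictures are saved under pics/ and viewed, at most 10 in all, crops included, and the job is handed in when it is done.

Besides the shell and the picture viewer there is one more tool, called after ">>>" in YAML: its name, and indented under it one key for each argument. drive_tool: Moves the arm, as the interface text tells. Its arguments: {"type":"object","properties":{"series":{"type":"array"},"squeeze":{"type":"number"}},"required":["series"]}

```bash
mkdir -p pics; python3 - <<'E'
from bench import r, vision
import cv2, numpy as np
s=r.sense(); print({k:np.round(v,3) for k,v in s.items()})
for n in ("scene","top"):
    im=vision.get_image(n); cv2.imwrite(f"pics/{n}0.png",im[:,:,::-1]); p=vision.camera_params(n)
    print(n,np.round(p["mtx"],1).tolist(),np.round(p["extrinsics"],4).tolist())
E
```

```text
{'t': np.float64(0.0), 'qpos': array([ 1.096,  0.537, -0.004,  1.539,  0.003,  1.067, -0.071]), 'dq': array([-0.002, -0.002, -0.002,  0.001, -0.001, -0.001,  0.001]), 'effort': array([ 0.0000e+00, -5.8342e+01,  1.0490e+00, -2.5911e+01,  1.2000e-02,
        1.0000e-02,  0.0000e+00]), 'eef_pos': array([ 0.258, -0.596,  0.247]), 'tool_rot': array([ 0.979,  0.203, -0.   , -0.001]), 'force': array([0.101, 0.533, 0.41 ]), 'ft_torque': array([ 0.037,  0.019, -0.028]), 'gripper_force': np.float64(0.0), 'grip_width': np.float64(0.999)}
scene [[485.4, 0.0, 321.7], [0.0, 485.4, 241.0], [0.0, 0.0, 1.0]] [[-0.484, 0.5607, -0.6718, 1.3645], [0.8748, 0.2921, -0.3865, 0.4714], [-0.0204, -0.7748, -0.6319, 0.9776], [0.0, 0.0, 0.0, 1.0]]
top [[552.7, 0.0, 328.4], [0.0, 552.7, 241.2], [0.0, 0.0, 1.0]] [[-0.0185, -0.999, 0.0399, 0.4536], [-0.9998, 0.0188, 0.0081, -0.0341], [-0.0088, -0.0398, -0.9992, 1.2766], [0.0, 0.0, 0.0, 1.0]]
```

View pics/scene0.png

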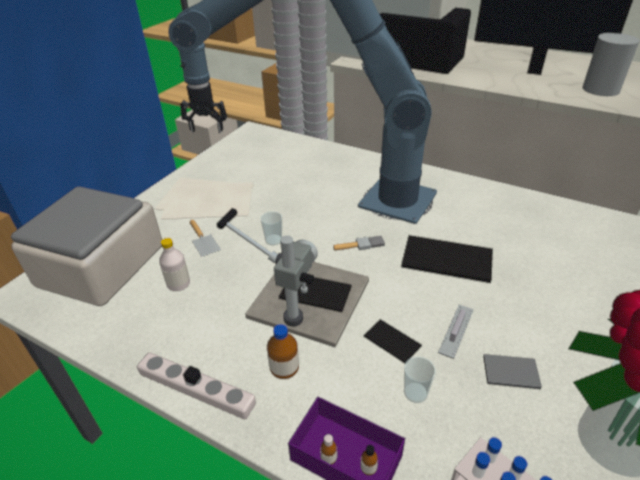

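View pics/top0.png

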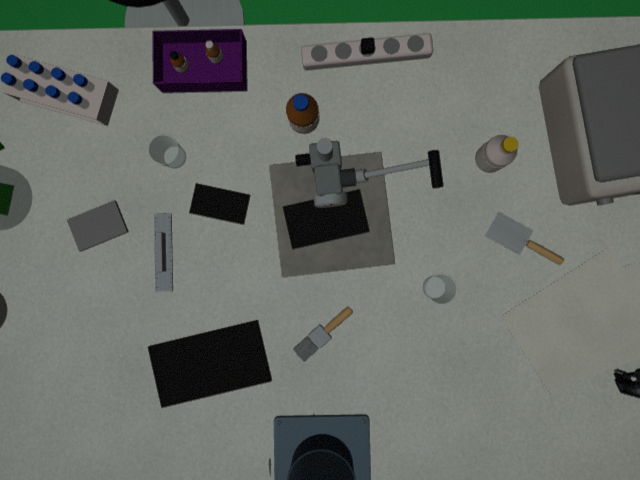

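The scene picture shows the arm parked at the upper left, with the tester in the middle. In the top picture (up = +x, left = +y):
- The stand base is centred near (333,213).
- The slab under the head runs from (283,206) to (369,231).
- The straightedge is at (164,252).
- The lever grip is at (435,168).

The other black and grey plates are look-alikes. Next I fit the outlines.

```bash
cat > h.py <<'E'
from bench import r, vision
import cv2, numpy as np
def toplane(name,uv,z,p=None):
    p=p or vision.camera_params(name); K,E=np.array(p["mtx"]),np.array(p["extrinsics"])
    uv=np.atleast_2d(uv).astype(float); d=(np.c_[uv,np.ones(len(uv))]@np.linalg.inv(K).T)@E[:3,:3].T
    return E[:3,3]+d*((z-E[2,3])/d[:,2])[:,None]
def toworldpix(name,X,p=None):
    p=p or vision.camera_params(name); K,E=np.array(p["mtx"]),np.array(p["extrinsics"])
    c=(np.atleast_2d(X)-E[:3,3])@E[:3,:3]; q=c@K.T; return q[:,:2]/q[:,2:]
E
python3 - <<'E'
from h import *
im=cv2.imread("pics/top0.png"); g=cv2.cvtColor(im,cv2.COLOR_BGR2GRAY)
def comps(mask,box,mn):
    x0,y0,x1,y1=box; m=np.zeros_like(mask); m[y0:y1,x0:x1]=mask[y0:y1,x0:x1]
    n,l,st,c=cv2.connectedComponentsWithStats(m)
    for i in range(1,n):
        if st[i,4]>mn:
            cs=max(cv2.findContours((l==i).astype(np.uint8),0,1)[0],key=len); yield st[i],cs
def rep(tag,cs,z):
    R=cv2.minAreaRect(cs); b=cv2.boxPoints(R); w=toplane("top",b,z)
    print(tag,np.round(b,1).tolist(),"W",np.round(w[:,:2],4).tolist(),"c",np.round(w[:,:2].mean(0),4),"sides",np.round(np.linalg.norm(np.diff(w,axis=0),axis=1),4))
dark=(g<40).astype(np.uint8)
for s,c in comps(dark,(270,180,380,260),200): rep("slab",c,.032)
for s,c in comps(dark,(420,140,450,200),50): rep("grip",c,.252)
for s,c in comps((g<110).astype(np.uint8),(155,225,172,280),50): rep("bar",c,.037)
print(g[250,140:190:2],g[205,262:300:2],g[230,375:410:2])
big=cv2.resize(im[140:300,140:460],None,fx=2.5,fy=2.5,interpolation=cv2.INTER_CUBIC); cv2.imwrite("pics/crop1.png",big)
E
```

```text
slab [[282.3999938964844, 206.1999969482422], [359.5, 188.8000030517578], [369.0, 231.0], [292.0, 248.5]] W [[0.5844, 0.0786], [0.6206, -0.0964], [0.5245, -0.116], [0.4884, 0.0584]] c [ 0.5545 -0.0189] sides [0.1787 0.098  0.1781]
grip [[427.3999938964844, 150.8000030517578], [437.8999938964844, 149.5], [442.5, 186.10000610351562], [431.8999938964844, 187.39999389648438]] W [[0.6597, -0.2134], [0.6618, -0.2331], [0.5932, -0.2398], [0.5911, -0.2201]] c [ 0.6264 -0.2266] sides [0.0199 0.0689 0.0198]
bar [[155.0, 225.0], [171.0, 225.0], [171.0, 279.0], [155.0, 279.0]] W [[0.547, 0.366], [0.5463, 0.3299], [0.4249, 0.3307], [0.4256, 0.3667]] c [0.486  0.3483] sides [0.0361 0.1214 0.036 ]
[125 127 130 130 129 130 129 105 110 102  99  37  30 104 102 102  88 130
 129 126 131 126 128 129 127] [130 129 126 126 125 122  78  82  84  84  83  74  56  42  19  16  14   5
  13] [ 82  81  75  78  78  81  78  75 106 129 127 129 132 133 131 129 129 128]
```

View pics/crop1.png

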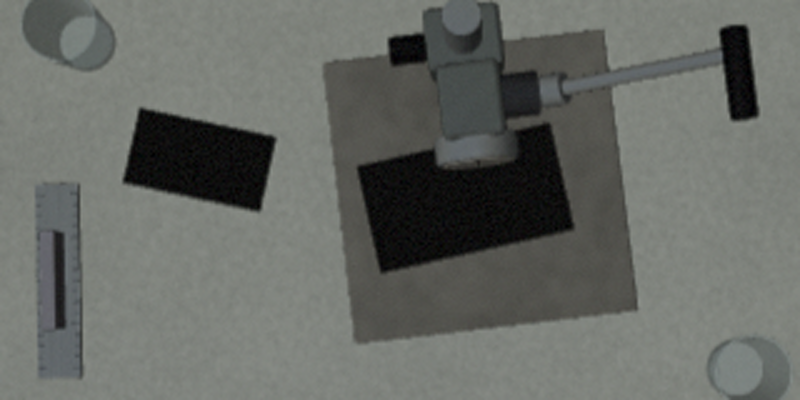

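Crop 1 shows the slab rectangle under the dial, 178 x 98 mm as fitted. The straightedge plate spans crop (37..81, 183..377), with the bar top at about (46,279). The lever rod joins the grip near its rear end at (722,52), so the front half of the grip is free. Next I write a planning helper and compute the remaining poses.

```bash
cat >> h.py <<'E'
from scipy.spatial.transform import Rotation as Ro
def pose():
    s=r.sense(); R=Ro.from_quat(s["tool_rot"]).as_matrix(); return np.array(s["eef_pos"]),np.arctan2(R[1,0],R[0,0]),s
def plan(wps,jaw,start=None):
    """wps: (x,y,z,yaw,rows); rows in tool axes, shift taken before the turn; yaw drops with +turn"""
    p,yaw=start if start else pose()[:2]; p=np.array(p,float)
    for x,y,z,yt,n in wps:
        D=(np.array([x,y,z])-p)/n; dy=(yt-yaw+np.pi)%(2*np.pi)-np.pi
        for i in range(n):
            c,s=np.cos(yaw),np.sin(yaw)
            d=np.array([c*D[0]+s*D[1],s*D[0]-c*D[1],-D[2]]).round(4); t=round(-dy/n,3)
            print([*d.tolist(),t,jaw],end=", "); yaw-=t
        p=np.array([x,y,z]); print()
E
python3 - <<'E'
from h import *
c=lambda *a:np.array(a)/2.5+140
print("base",toplane("top",[c(324,62),c(604,30),c(637,310),c(355,342)],.02)[:,:2].round(4).tolist())
print("bar",toplane("top",c(46.5,279),.037).round(4),"plate",toplane("top",[c(36.5,183),c(80.5,183),c(82,377),c(38,378)],.006)[:,:2].round(4).tolist())
print("beakers",toplane("top",[c(85,45),c(745,366)],.0).round(3).tolist(),pose()[:2])
plan([(.40,-.30,.25,1.2,7),(.43,.0,.25,2.2,6),(.486,.349,.2,3.13,7)],-1)
E
```

```text
base [[0.6814, 0.1075], [0.7058, -0.1494], [0.4492, -0.1736], [0.4249, 0.083]]
bar [[0.4869 0.3582 0.037 ]] plate [[0.5767, 0.3768], [0.5759, 0.336], [0.3971, 0.3359], [0.3969, 0.3765]]
beakers [[0.705, 0.333, 0.0], [0.396, -0.274, 0.0]] (array([ 0.25816983, -0.59594256,  0.2475123 ]), np.float64(0.4088677512366556))
[0.0354, -0.0307, -0.0004, np.float64(-0.113), -1], [0.0386, -0.0265, -0.0004, np.float64(-0.113), -1], [0.0414, -0.022, -0.0004, np.float64(-0.113), -1], [0.0436, -0.0172, -0.0004, np.float64(-0.113), -1], [0.0453, -0.0122, -0.0004, np.float64(-0.113), -1], [0.0464, -0.007, -0.0004, np.float64(-0.113), -1], [0.0468, -0.0017, -0.0004, np.float64(-0.113), -1], 
[0.0484, -0.0135, -0.0, np.float64(-0.167), -1], [0.05, -0.0052, -0.0, np.float64(-0.167), -1], [0.0502, 0.0032, -0.0, np.float64(-0.167), -1], [0.0489, 0.0114, -0.0, np.float64(-0.167), -1], [0.0463, 0.0194, -0.0, np.float64(-0.167), -1], [0.0425, 0.0269, -0.0, np.float64(-0.167), -1], 
[0.0355, 0.0359, 0.0071, np.float64(-0.133), -1], [0.0305, 0.0403, 0.0071, np.float64(-0.133), -1], [0.0249, 0.044, 0.0071, np.float64(-0.133), -1], [0.0188, 0.0469, 0.0071, np.float64(-0.133), -1], [0.0124, 0.0489, 0.0071, np.float64(-0.133), -1], [0.0058, 0.0502, 0.0071, np.float64(-0.133), -1], [-0.0009, 0.0505, 0.0071, np.float64(-0.133), -1],
```

>>> drive_tool:
  series:
    - [0.035,-0.031,0,-0.113,-1]
    - [0.039,-0.026,0,-0.113,-1]
    - [0.041,-0.022,0,-0.113,-1]
    - [0.044,-0.017,0,-0.113,-1]
    - [0.045,-0.012,0,-0.113,-1]
    - [0.046,-0.007,0,-0.113,-1]
    - [0.047,-0.002,0,-0.113,-1]
    - [0.048,-0.013,0,-0.167,-1]

```text
t: 1.1
eef_pos: [0.4063, -0.2502, 0.2482]
tool_rot: [0.774, 0.634, 0.0, 0.0]
force: [-0.3, 1.2, 0.5]
grip_width: 1.0
gripper_force: 0.0
```

>>> drive_tool:
  series:
    - [0.05,-0.005,0,-0.167,-1]
    - [0.05,0.003,0,-0.167,-1]
    - [0.049,0.011,0,-0.167,-1]
    - [0.046,0.019,0,-0.167,-1]
    - [0.042,0.027,0,-0.167,-1]
    - [0.035,0.036,0.007,-0.133,-1]
    - [0.03,0.04,0.007,-0.133,-1]
    - [0.025,0.044,0.007,-0.133,-1]

```text
t: 2.1
eef_pos: [0.4546, 0.1473, 0.2269]
tool_rot: [0.265, 0.964, -0.0, 0.0]
force: [1.1, -1.2, 0.5]
grip_width: 1.001
gripper_force: 0.0
```

```bash
python3 - <<'E'
from h import *
p,y,s=pose(); print(p,y,s["t"],s["qpos"].round(2)); plan([(.4867,.357,.16,3.13,5)],-1)
E
```

```text
[0.45455367 0.14730854 0.22693926] 2.60457013899566 2.1 [ 0.22  0.37 -0.76  1.97  0.31  0.92  0.34]
[0.0159, 0.0393, 0.0134, np.float64(-0.105), -1], [0.0117, 0.0408, 0.0134, np.float64(-0.105), -1], [0.0074, 0.0418, 0.0134, np.float64(-0.105), -1], [0.003, 0.0423, 0.0134, np.float64(-0.105), -1], [-0.0015, 0.0424, 0.0134, np.float64(-0.105), -1],
```

>>> drive_tool:
  series:
    - [0.016,0.039,0.013,-0.105,-1]
    - [0.012,0.041,0.013,-0.105,-1]
    - [0.007,0.042,0.013,-0.105,-1]
    - [0.003,0.042,0.013,-0.105,-1]
    - [-0.001,0.042,0.014,-0.105,-1]
    - [0,0,0,0,-1]

```text
t: 2.85
eef_pos: [0.4851, 0.3582, 0.1599]
tool_rot: [0.006, 1.0, 0.001, -0.001]
force: [-0.7, -0.5, -0.6]
grip_width: 0.995
gripper_force: 0.0
```

```bash
python3 - <<'E'
from h import *
p,y,s=pose(); print(p,y,s["t"]); P=vision.camera_params("wrist"); np.save("w1.npy",[P],allow_pickle=True)
im=vision.get_image("wrist"); cv2.imwrite("pics/w1.png",im[:,:,::-1])
print(toworldpix("wrist",[[.577,.337,.006],[.577,.377,.006],[.397,.337,.006],[.397,.377,.006]],P).round(0).tolist())
E
```

```text
[0.48508344 0.35824105 0.15990578] 3.130409826694044 2.85
[[305.0, 320.0], [347.0, 319.0], [298.0, 116.0], [349.0, 116.0]]
```

View pics/w1.png

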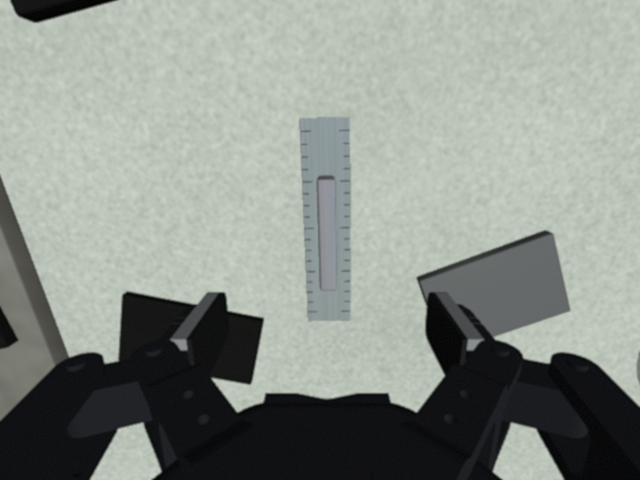

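The wrist view shows the straightedge with plate corners (300,118), (349,118), (351,320), (308,320) and the bar top from (317,177) to (337,290). This is within about 2 mm of the estimate.

```bash
python3 - <<'E'
from h import *
P=np.load("w1.npy",allow_pickle=True)[0]
a=toplane("wrist",[(300,118),(349,118),(351,320),(308,320)],.006,P); b=toplane("wrist",[(317,177),(334,177),(337,290),(320,290)],.037,P)
for q in (a,b): print(q[:,:2].round(4).tolist(),q.mean(0).round(4), [np.arctan2(*(q[i]-q[j])[[1,0]]).round(4) for i,j in((3,0),(2,1))])
E
```

```text
[[0.3981, 0.3383], [0.3985, 0.377], [0.5776, 0.3804], [0.5771, 0.34]] [0.4879 0.3589 0.006 ] [np.float64(0.0096), np.float64(0.0189)]
[[0.4411, 0.3517], [0.4412, 0.3642], [0.5321, 0.3663], [0.5319, 0.3525]] [0.4866 0.3587 0.037 ] [np.float64(0.0086), np.float64(0.0227)]
```

>>> drive_tool:
  series:
    - [-0.002,0,0.04,-0.02,-1]
    - [0,0,0.04,0,-0.5]
    - [0,0,0.032,0,0]
    - [0,0,0.015,0,0]
    - [0,0,0,0,0.2]
    - [0,0,0,0,0.5]
    - [0,0,0,0,1]
    - [0,0,0,0,1]
  squeeze: 60

```text
t: 3.9
eef_pos: [0.4898, 0.3563, 0.0361]
tool_rot: [-0.002, 1.0, 0.001, 0.001]
force: [-0.1, 0.4, 6.7]
grip_width: 0.145
gripper_force: 60.5
```

>>> drive_tool:
  series:
    - [0,0,0,0,1]
    - [0,0,0,0,1]

```text
t: 4.15
eef_pos: [0.4898, 0.3563, 0.0361]
tool_rot: [-0.002, 1.0, 0.001, 0.001]
force: [-0.0, 0.6, 6.2]
grip_width: 0.146
gripper_force: 60.5
```

```bash
python3 - <<'E'
from h import *
p,y,s=pose(); print(p,y)
plan([(.4898,.356,.14,y,3),(.47,.2,.14,2.3,5),(.4545,-.039,.14,1.775,6)],1)
E
```

```text
[0.48977478 0.35628863 0.03609173] -3.137323085730617
[-0.0, -0.0001, -0.0346, np.float64(-0.0), 1], [-0.0, -0.0001, -0.0346, np.float64(-0.0), 1], [-0.0, -0.0001, -0.0346, np.float64(-0.0), 1], 
[0.0041, -0.0312, -0.0, np.float64(0.169), 1], [-0.0012, -0.0314, -0.0, np.float64(0.169), 1], [-0.0065, -0.0308, -0.0, np.float64(0.169), 1], [-0.0116, -0.0292, -0.0, np.float64(0.169), 1], [-0.0163, -0.0269, -0.0, np.float64(0.169), 1], 
[-0.028, -0.0285, -0.0, np.float64(0.088), 1], [-0.0304, -0.0259, -0.0, np.float64(0.088), 1], [-0.0325, -0.0232, -0.0, np.float64(0.088), 1], [-0.0344, -0.0202, -0.0, np.float64(0.088), 1], [-0.0361, -0.0171, -0.0, np.float64(0.088), 1], [-0.0374, -0.0139, -0.0, np.float64(0.088), 1],
```

>>> drive_tool:
  series:
    - [0,0,-0.035,0,1]
    - [0,0,-0.035,0,1]
    - [0,0,-0.035,0,1]
    - [0.004,-0.031,0,0.169,1]
    - [-0.001,-0.031,0,0.169,1]
    - [-0.006,-0.031,0,0.169,1]
    - [-0.012,-0.029,0,0.169,1]
    - [-0.016,-0.027,0,0.169,1]

```text
t: 5.15
eef_pos: [0.4682, 0.1985, 0.1395]
tool_rot: [0.411, 0.912, -0.0, 0.0]
force: [-0.4, 0.4, -3.5]
grip_width: 0.147
gripper_force: 59.3
```

>>> drive_tool:
  series:
    - [-0.028,-0.028,0,0.088,1]
    - [-0.03,-0.026,0,0.088,1]
    - [-0.032,-0.023,0,0.088,1]
    - [-0.034,-0.02,0,0.088,1]
    - [-0.036,-0.017,0,0.088,1]
    - [-0.037,-0.014,0,0.088,1]
    - [0,0,0,0,1]

```text
t: 6.02
eef_pos: [0.4521, -0.0407, 0.1393]
tool_rot: [0.635, 0.773, -0.001, 0.0]
force: [-0.0, -0.0, -3.3]
grip_width: 0.147
gripper_force: 59.2
```

```bash
python3 - <<'E'
from h import *
p,y,s=pose(); print(p,y,s["t"],s["qpos"].round(2)); P=vision.camera_params("wrist"); np.save("w2.npy",[P],allow_pickle=True)
im=vision.get_image("wrist"); cv2.imwrite("pics/w2.png",im[:,:,::-1])
E
```

```text
[ 0.45205686 -0.04072961  0.13930353] 1.7665829055281308 6.025 [ 0.37  0.42 -0.46  2.1   0.3   0.68 -0.09]
```

View pics/w2.png

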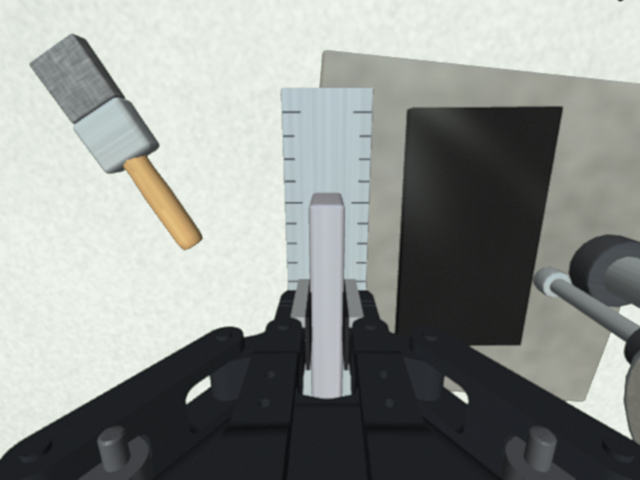

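The wrist view shows:
- The held plate with its far end at (282,88)–(372,88) and its right edge running down to about (367,290).
- The slab beside it with corners (409,108), (562,107) and (521,345), and its front edge running down to about (397,330).

They already look nearly parallel. Next I fit these edges.

```bash
cat > m.py <<'E'
from h import *
def edge(g,rows,x0,x1,sign):
    """sub-pixel column of strongest horizontal step of given sign per row"""
    G=cv2.Sobel(cv2.GaussianBlur(g,(5,5),0).astype(np.float32),cv2.CV_32F,1,0)*sign; out=[]
    for v in rows:
        w=G[v,x0:x1]; i=int(w.argmax())
        if 0<i<len(w)-1: out.append((x0+i+.5*(w[i-1]-w[i+1])/(w[i-1]-2*w[i]+w[i+1]+1e-9),v))
    return np.array(out)
def line(q):
    a=cv2.fitLine(q[:,:2].astype(np.float32),cv2.DIST_HUBER,0,.01,.01).ravel(); return a[2:],np.arctan2(a[1],a[0])%np.pi
E
python3 - <<'E'
from m import *
P=np.load("w2.npy",allow_pickle=True)[0]; g=cv2.imread("pics/w2.png",0)
print("cam",P["extrinsics"][:3,3])
for v in (150,220,290): print(g[v,355:420:2])
sl=edge(g,range(125,320),385,425,-1); pr=edge(g,range(100,270),360,385,1); pl=edge(g,range(100,270),275,300,-1)
for n,e in(("sl",sl),("pr",pr),("pl",pl)): print(n,e[::40].round(1).tolist())
for z in(.02,.032): print("slab front z",z,line(toplane("wrist",sl,z,P)))
for z in (.1032,.1092): print("plate",z,line(toplane("wrist",pr,z,P)),line(toplane("wrist",pl,z,P)))
print("slab corners",toplane("wrist",[(409,108),(562,107),(521,345)],.032,P).round(4).tolist())
print("plate far corners",toplane("wrist",[(282,88),(372,88)],.1092,P).round(4).tolist())
E
```

```text
cam [0.43881346 0.02914172 0.26519096]
[193 194 192 188 186 188 189 188 158 153 154 152 152 154 154 154 154 156
 156 156 156 156 156 158 149  75  54  59  57  58  56  55  51]
[193 192 190 187 189 192 174 155 162 161 161 160 162 161 162 162 160 160
 159 158 157 156 147  74  34  42  44  45  46  45  44  44  46]
[128 125 104 105 110 101  94 136 151 150 151 151 151 152 152 152 151 151
 150 152 146  74  15  31  34  30  30  33  32  31  32  34  32]
sl [[405.8, 125.0], [403.3, 165.0], [401.1, 205.0], [399.1, 245.0], [397.1, 285.0]]
pr [[366.0, 100.0], [364.8, 140.0], [362.0, 180.0], [370.3, 220.0], [361.9, 260.0]]
pl [[279.9, 100.0], [281.8, 140.0], [283.2, 180.0], [284.9, 220.0], [285.9, 260.0]]
slab front z 0.02 (array([ 0.5053029 , -0.02166342], dtype=float32), np.float32(1.7772453))
slab front z 0.032 (array([ 0.5020488 , -0.01917695], dtype=float32), np.float32(1.777245))
plate 0.1032 (array([0.46211526, 0.01039954], dtype=float32), np.float32(1.7188683)) (array([0.42257938, 0.00298252], dtype=float32), np.float32(1.7674212))
plate 0.1092 (array([0.46125218, 0.01109374], dtype=float32), np.float32(1.7188677)) (array([0.42318067, 0.00395143], dtype=float32), np.float32(1.7674209))
slab corners [[0.4875, 0.058, 0.032], [0.585, 0.078, 0.032], [0.6223, -0.0965, 0.032]]
plate far corners [[0.4158, 0.0456, 0.1092], [0.4537, 0.0531, 0.1092]]
```

>>> drive_tool:
  series:
    - [-0.002,0.007,0.02,-0.01,1]
    - [0,0.007,0.02,0,1]
    - [0,0.007,0.02,0,1]
    - [0,0.006,0.014,0,1]
    - [0,0,0.004,0,1]
    - [0,0,0,0,1]

```text
t: 6.82
eef_pos: [0.4795, -0.0332, 0.0614]
tool_rot: [0.628, 0.778, -0.0, -0.0]
force: [0.2, 1.1, -2.6]
grip_width: 0.147
gripper_force: 59.1
```

```bash
cat > look.py <<'E'
import sys; from m import *
n=sys.argv[1]; p,y,s=pose(); print(p.round(4),round(y,4),s["t"],s["force"].round(1)); P=vision.camera_params("wrist"); np.save(n+".npy",[P],allow_pickle=True)
im=vision.get_image("wrist"); cv2.imwrite(f"pics/{n}.png",im[:,:,::-1])
E
python3 look.py w3
```

```text
[ 0.4795 -0.0332  0.0614] 1.7834 6.825 [ 0.2  1.1 -2.6]
```

View pics/w3.png

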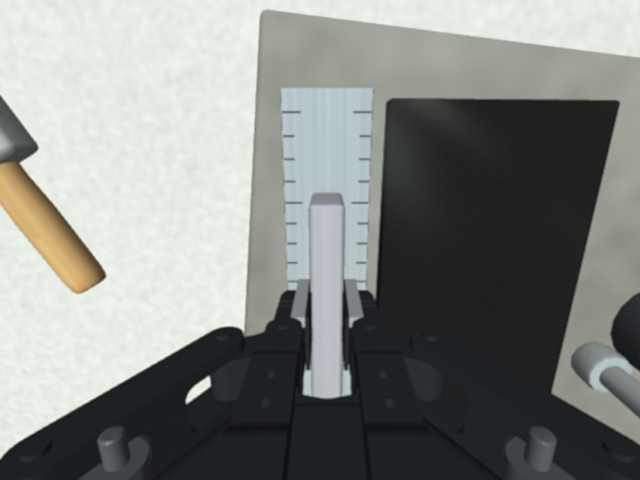

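The plate now hovers about 5 mm over the base. Its right edge runs from (372,88) to about (369,280). The slab front edge runs from (388,100) to about (378,300), leaving a small near-parallel gap.

```bash
cat > gap.py <<'E'
import sys; from m import *
n,zu=sys.argv[1],float(sys.argv[2]); P=np.load(n+".npy",allow_pickle=True)[0]; g=cv2.imread(f"pics/{n}.png",0)
for v in (130,200,250): print(g[v,360:396].tolist())
x=np.array([.979,.2045])
def rep(t,e,z):
    w=toplane("wrist",e,z,P); c,a=line(w); print(t,z,"v",(c@x).round(4),"ang",round(float(a),4),e[::30].round(1).tolist())
sl=edge(g,range(120,275),374,396,-1); pl=edge(g,range(100,270),275,296,1)
rep("slab",sl,.02); rep("slab",sl,.032); rep("plateL",pl,zu+.006)
T=cv2.Sobel(cv2.GaussianBlur(g,(5,5),0).astype(np.float32),cv2.CV_32F,0,1)
vp=80+T[80:98,295:360].mean(1).argmax(); vs=90+(-T[90:112,400:580]).mean(1).argmax(); print("end rows plate,slab",vp,vs)
u=np.array([-.2045,.979]); print("u plate end",(toplane("wrist",[(327,vp)],zu+.006,P)[0,:2]@u).round(4),"slab end",(toplane("wrist",[(400,vs)],.032,P)[0,:2]@u).round(4))
E
python3 gap.py w3 .0253
```

```text
[189, 188, 187, 186, 186, 187, 189, 189, 188, 188, 178, 163, 158, 160, 160, 160, 159, 160, 160, 159, 160, 160, 160, 148, 112, 72, 52, 50, 53, 56, 56, 57, 56, 56, 57, 57]
[188, 187, 186, 187, 189, 190, 190, 187, 166, 147, 152, 161, 163, 162, 162, 162, 163, 163, 164, 158, 130, 80, 38, 28, 35, 37, 41, 41, 44, 44, 44, 43, 44, 45, 45, 44]
[188, 189, 191, 193, 193, 191, 173, 150, 151, 159, 161, 159, 159, 159, 159, 160, 159, 145, 96, 40, 15, 21, 28, 31, 33, 34, 33, 31, 33, 31, 33, 31, 33, 32, 31, 33]
slab 0.02 v 0.4901 ang 1.778 [[384.9, 120.0], [383.1, 150.0], [381.6, 180.0], [380.1, 210.0], [378.5, 240.0], [377.0, 270.0]]
slab 0.032 v 0.4881 ang 1.778 [[384.9, 120.0], [383.1, 150.0], [381.6, 180.0], [380.1, 210.0], [378.5, 240.0], [377.0, 270.0]]
plateL 0.0313 v 0.443 ang 1.7855 [[281.1, 100.0], [282.1, 130.0], [294.2, 160.0], [284.0, 193.0], [285.9, 229.0], [287.3, 265.0]]
end rows plate,slab 87 99
u plate end -0.0384 slab end -0.0431
```

>>> drive_tool:
  series:
    - [-0.0045,0.002,0.002,0.006,1]
    - [0,0.002,0.002,0,1]
    - [0,0,0,0,1]
    - [0,0,0,0,1]

```text
t: 7.38
eef_pos: [0.4846, -0.037, 0.0573]
tool_rot: [0.631, 0.776, -0.0, -0.0]
force: [1.2, -0.5, -3.0]
grip_width: 0.148
gripper_force: 59.2
```

```bash
python3 look.py w4; python3 gap.py w4 .0213
```

```text
[ 0.4846 -0.037   0.0573] 1.777 7.375 [ 1.2 -0.5 -3. ]
[189, 188, 187, 186, 186, 187, 188, 188, 189, 187, 177, 161, 157, 159, 154, 128, 85, 51, 48, 51, 54, 54, 54, 56, 56, 54, 55, 54, 54, 53, 53, 52, 53, 52, 52, 52]
[188, 187, 186, 188, 189, 190, 191, 187, 165, 148, 155, 166, 151, 101, 45, 21, 28, 35, 38, 36, 37, 40, 40, 39, 40, 42, 39, 41, 39, 41, 43, 43, 43, 42, 44, 44]
[189, 189, 190, 193, 194, 190, 172, 148, 150, 156, 143, 94, 38, 15, 23, 29, 30, 32, 33, 32, 31, 32, 33, 33, 31, 34, 31, 32, 32, 31, 34, 32, 33, 32, 34, 31]
slab 0.02 v 0.4935 ang 1.912 [[376.0, 120.0], [374.9, 150.0], [378.5, 272.0]]
slab 0.032 v 0.4915 ang 1.912 [[376.0, 120.0], [374.9, 150.0], [378.5, 272.0]]
plateL 0.027299999999999998 v 0.4476 ang 1.7799 [[281.2, 100.0], [282.0, 130.0], [294.2, 160.0], [284.1, 194.0], [286.1, 230.0], [287.2, 265.0]]
end rows plate,slab 88 104
u plate end -0.0436 slab end -0.0504
```

>>> drive_tool:
  series:
    - [0,0.001,0,0,1]
    - [0,0.001,0,0,1]
    - [0,0,0,0,1]
    - [0,0,0,0,1]

```text
t: 7.92
eef_pos: [0.4866, -0.0367, 0.0573]
tool_rot: [0.631, 0.776, -0.0, -0.0]
force: [0.2, -0.3, -3.7]
grip_width: 0.147
gripper_force: 59.2
```

>>> drive_tool:
  series:
    - [0,0.0005,0,0,1]
    - [0,0,0,0,1]
    - [0,0,0,0,1]

```text
t: 8.3
eef_pos: [0.4869, -0.0366, 0.0572]
tool_rot: [0.631, 0.776, -0.0, -0.0]
force: [-0.3, -0.1, -2.8]
grip_width: 0.151
gripper_force: 59.3
```

```bash
python3 look.py w5; sed -i 's/374,396,-1/368,396,-1/; s/range(120,275)/range(110,160)/' gap.py; python3 gap.py w5 .0213
```

```text
[ 0.4869 -0.0366  0.0572] 1.7768 8.3 [-0.3 -0.1 -2.8]
[189, 188, 186, 186, 186, 187, 188, 189, 190, 188, 178, 141, 90, 54, 49, 54, 55, 55, 55, 55, 56, 55, 55, 55, 54, 54, 55, 54, 54, 51, 54, 52, 53, 52, 51, 50]
[187, 187, 186, 187, 188, 192, 191, 190, 162, 104, 43, 27, 32, 36, 37, 39, 37, 38, 38, 39, 38, 39, 38, 39, 41, 39, 40, 40, 41, 41, 41, 42, 42, 41, 41, 43]
[188, 189, 191, 192, 196, 192, 170, 113, 51, 22, 25, 33, 33, 32, 30, 33, 32, 32, 31, 32, 31, 31, 31, 33, 32, 32, 31, 33, 30, 31, 32, 32, 32, 31, 33, 32]
slab 0.02 v 0.4905 ang 1.7808 [[372.1, 110.0], [370.9, 140.0]]
slab 0.032 v 0.4889 ang 1.7808 [[372.1, 110.0], [370.9, 140.0]]
plateL 0.027299999999999998 v 0.45 ang 1.7801 [[280.8, 100.0], [281.8, 130.0], [294.4, 160.0], [284.4, 194.0], [286.1, 230.0], [287.2, 265.0]]
end rows plate,slab 88 109
u plate end -0.0436 slab end -0.0524
```

>>> drive_tool:
  series:
    - [0,0.0005,0.0008,0,1]
    - [0,0,0.0008,0,1]
    - [0,0,0.0005,0,1]
    - [0,0,0,0,1]
    - [0,0,0,0,1]
  squeeze: 20

```text
t: 8.98
eef_pos: [0.487, -0.0367, 0.056]
tool_rot: [0.631, 0.776, -0.001, -0.0]
force: [-6.6, -0.2, 14.2]
grip_width: 0.146
gripper_force: 61.6
```

>>> drive_tool:
  series:
    - [0,-0.0003,-0.0008,0,1]
    - [0,0,0,0,1]
    - [0,0,0,0,0.6]

```text
t: 9.35
eef_pos: [0.4882, -0.0364, 0.0561]
tool_rot: [0.631, 0.776, 0.001, 0.001]
force: [0.8, -0.9, -0.0]
grip_width: 0.196
gripper_force: 0.0
```

>>> drive_tool:
  series:
    - [0,0,0,0,0.45]
    - [0,0,0,0,0.35]
    - [0,0,0,0,0.35]

```text
t: 9.72
eef_pos: [0.4875, -0.0365, 0.056]
tool_rot: [0.631, 0.776, 0.0, 0.0]
force: [-0.0, -0.7, 0.1]
grip_width: 0.324
gripper_force: 0.0
```

```bash
python3 look.py w6; python3 gap.py w6 .02
```

```text
[ 0.4875 -0.0365  0.056 ] 1.7769 9.725 [-0.  -0.7  0.1]
[188, 187, 186, 186, 188, 189, 188, 189, 186, 168, 124, 72, 49, 51, 53, 55, 56, 55, 53, 54, 54, 55, 54, 55, 55, 54, 53, 54, 53, 53, 54, 53, 51, 51, 50, 50]
[188, 186, 188, 190, 191, 193, 191, 168, 111, 48, 28, 30, 35, 36, 36, 38, 38, 37, 37, 39, 39, 37, 38, 40, 40, 41, 40, 41, 41, 42, 41, 40, 41, 41, 39, 43]
[189, 192, 193, 196, 193, 166, 106, 42, 20, 26, 32, 32, 32, 32, 31, 31, 34, 32, 33, 31, 31, 33, 33, 33, 35, 32, 32, 33, 31, 32, 33, 32, 33, 33, 33, 33]
slab 0.02 v 0.4904 ang 1.7754 [[370.9, 110.0], [369.8, 140.0]]
slab 0.032 v 0.4889 ang 1.7754 [[370.9, 110.0], [369.8, 140.0]]
plateL 0.026000000000000002 v 0.45 ang 1.7754 [[280.2, 100.0], [281.2, 130.0], [293.2, 160.0], [283.1, 190.0], [283.5, 220.0], [285.7, 260.0]]
end rows plate,slab 87 107
u plate end -0.0432 slab end -0.0518
```

View pics/w6.png

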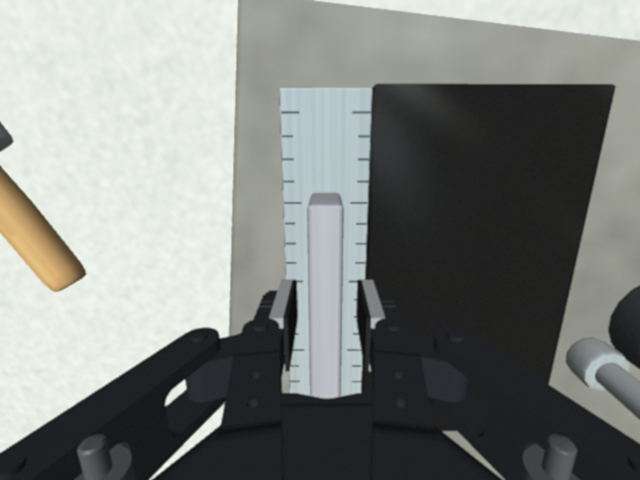

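The view shows the straightedge flush along the slab's front edge. Its end is at row 87 and the slab's is at row 85. The fingers are clear of the bar on both sides. Next I lift and move to the lever.

```bash
python3 - <<'E'
from h import *
p,y,s=pose()
plan([(p[0],p[1],.32,y,6),(.475,-.2277,.32,.9,6),(.6145,-.2277,.32,.095,6)],-1)
E
```

```text
[0.0, 0.0, -0.044, np.float64(-0.0), -1], [0.0, 0.0, -0.044, np.float64(-0.0), -1], [0.0, 0.0, -0.044, np.float64(-0.0), -1], [0.0, 0.0, -0.044, np.float64(-0.0), -1], [0.0, 0.0, -0.044, np.float64(-0.0), -1], [0.0, 0.0, -0.044, np.float64(-0.0), -1], 
[-0.0308, -0.0085, -0.0, np.float64(0.146), -1], [-0.0317, -0.004, -0.0, np.float64(0.146), -1], [-0.0319, 0.0007, -0.0, np.float64(0.146), -1], [-0.0315, 0.0053, -0.0, np.float64(0.146), -1], [-0.0304, 0.0098, -0.0, np.float64(0.146), -1], [-0.0286, 0.0142, -0.0, np.float64(0.146), -1], 
[0.0144, 0.0182, -0.0, np.float64(0.134), -1], [0.0167, 0.0161, -0.0, np.float64(0.134), -1], [0.0187, 0.0138, -0.0, np.float64(0.134), -1], [0.0204, 0.0111, -0.0, np.float64(0.134), -1], [0.0217, 0.0083, -0.0, np.float64(0.134), -1], [0.0226, 0.0053, -0.0, np.float64(0.134), -1],
```

>>> drive_tool:
  series:
    - [0,0,-0.01,0,0.35]
    - [0,0,-0.034,0,0.35]
    - [0,0,-0.044,0,0.35]
    - [0,0,-0.044,0,-0.5]
    - [0,0,-0.044,0,-0.5]
    - [0,0,-0.044,0,-0.5]
    - [0,0,-0.044,0,-0.5]

```text
t: 10.65
eef_pos: [0.4868, -0.0364, 0.3222]
tool_rot: [0.63, 0.776, 0.0, 0.0]
force: [0.9, 0.2, 0.0]
grip_width: 0.754
gripper_force: 0.0
```

>>> drive_tool:
  series:
    - [-0.031,-0.008,0,0.146,-0.5]
    - [-0.032,-0.004,0,0.146,-0.5]
    - [-0.032,0.001,0,0.146,-0.5]
    - [-0.031,0.005,0,0.146,-0.5]
    - [-0.03,0.01,0,0.146,-0.5]
    - [-0.029,0.014,0,0.146,-0.5]
    - [0.014,0.018,0,0.134,-0.5]
    - [0.017,0.016,0,0.134,-0.5]

```text
t: 11.65
eef_pos: [0.5218, -0.228, 0.3207]
tool_rot: [0.951, 0.309, 0.0, 0.0]
force: [0.1, 0.0, 0.0]
grip_width: 0.749
gripper_force: 0.0
```

>>> drive_tool:
  series:
    - [0.019,0.014,0,0.134,-0.5]
    - [0.02,0.011,0,0.134,-0.5]
    - [0.022,0.008,0,0.134,-0.5]
    - [0.023,0.005,0,0.134,-0.5]
    - [0,0,0,0,-0.5]
    - [0,0,0,0,-0.5]

```text
t: 12.4
eef_pos: [0.6142, -0.2271, 0.3202]
tool_rot: [0.999, 0.049, -0.0, -0.0]
force: [-0.3, 0.2, -0.1]
grip_width: 0.75
gripper_force: 0.0
```

```bash
python3 look.py w7; python3 -c "
from h import *
P=np.load('w7.npy',allow_pickle=True)[0]
e=np.array([.9955,.0949,0]);c=np.array([.6264,-.2266,.252])
print(toworldpix('wrist',[c,c+.035*e,c-.035*e],P).round(0).tolist(),P['extrinsics'][:3,3])"
```

```text
[ 0.6142 -0.2271  0.3202] 0.0987 12.4 [-0.3  0.2 -0.1]
[[327.0, 241.0], [328.0, 183.0], [327.0, 294.0]] [ 0.6859644  -0.22051185  0.44615045]
```

View pics/w7.png

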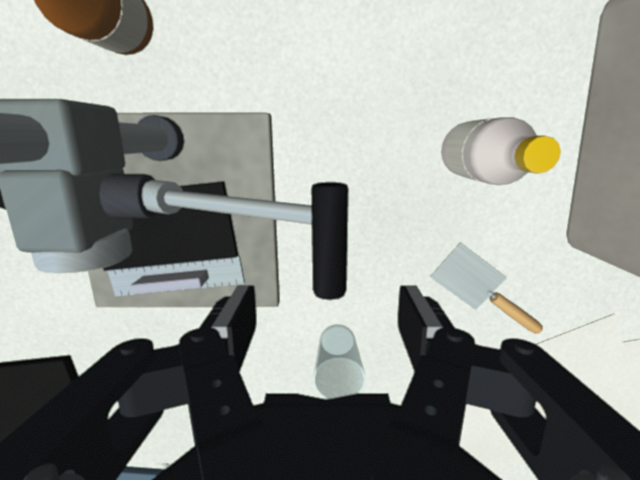

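The hover view shows the grip spanning (313..347, 183..298), centred at (330,241). It lies between the fingers, about 1 mm towards tool +y, and the rod joins it at row 213. I descend and grip the front half.

>>> drive_tool:
  series:
    - [0,0.001,0.03,-0.003,-0.5]
    - [0,0,0.03,0,-0.3]
    - [0,0,0.01,0,-0.1]
    - [0,0,0,0,0.2]
    - [0,0,0,0,0.6]
    - [0,0,0,0,1]
    - [0,0,0,0,1]
    - [0,0,0,0,1]
  squeeze: 50

```text
t: 13.45
eef_pos: [0.6157, -0.2288, 0.2512]
tool_rot: [0.999, 0.05, 0.001, 0.001]
force: [-0.2, -2.4, 6.3]
grip_width: 0.246
gripper_force: 49.2
```

```bash
python3 - <<'E'
import numpy as np
a=np.linspace(.5,-.41,17); print([[float(round(.16*(np.cos(q)-np.cos(p)),4)),float(round(.16*(np.sin(p)-np.sin(q)),4))] for p,q in zip(a,a[1:])])
E
```

```text
[[0.0041, 0.0081], [0.0037, 0.0083], [0.0032, 0.0085], [0.0027, 0.0087], [0.0022, 0.0088], [0.0017, 0.0089], [0.0012, 0.009], [0.0007, 0.0091], [0.0002, 0.0091], [-0.0004, 0.0091], [-0.0009, 0.0091], [-0.0014, 0.009], [-0.0019, 0.0089], [-0.0024, 0.0088], [-0.0029, 0.0086], [-0.0034, 0.0084]]
```

>>> drive_tool:
  series:
    - [0,0.004,0.008,0,1]
    - [0,0.0037,0.0083,0,1]
    - [0,0.0032,0.0085,0,1]
    - [0,0.0027,0.0087,0,1]
    - [0,0.0022,0.0088,0,1]
    - [0,0.0017,0.0089,0,1]
    - [0,0.0012,0.009,0,1]
    - [0,0.0007,0.0091,0,1]

```text
t: 14.45
eef_pos: [0.6177, -0.2477, 0.1819]
tool_rot: [0.999, 0.05, 0.001, 0.0]
force: [-2.3, 0.0, 7.3]
grip_width: 0.237
gripper_force: 55.1
```

>>> drive_tool:
  series:
    - [0,0.0002,0.0091,0,1]
    - [0,-0.0004,0.0091,0,1]
    - [0,-0.0009,0.0091,0,1]
    - [0,-0.0014,0.009,0,1]
    - [0,-0.0019,0.0089,0,1]
    - [0,-0.0024,0.0088,0,1]
    - [0,-0.0029,0.0086,0,1]
    - [0,-0.0032,0.008,0,1]

```text
t: 15.45
eef_pos: [0.6168, -0.2387, 0.1119]
tool_rot: [0.999, 0.049, 0.002, 0.003]
force: [-1.4, -8.9, 10.6]
grip_width: 0.242
gripper_force: 61.3
```

>>> drive_tool:
  series:
    - [0,-0.0005,0.002,0,1]
    - [0,0,0,0,1]

```text
t: 15.7
eef_pos: [0.6168, -0.238, 0.1102]
tool_rot: [0.999, 0.048, 0.002, 0.003]
force: [-2.0, -7.9, 11.8]
grip_width: 0.24
gripper_force: 61.3
```

```bash
python3 look.py w8
```

```text
[ 0.6168 -0.238   0.1102] 0.097 15.7 [-2.  -7.9 11.8]
```

>>> drive_tool:
  series:
    - [0,0,0.003,0,1]
    - [0,0,0,0,1]
    - [0,0,0,0,1]

```text
t: 16.12
eef_pos: [0.6166, -0.237, 0.1068]
tool_rot: [0.999, 0.049, 0.001, 0.002]
force: [-1.5, -5.9, 9.3]
grip_width: 0.239
gripper_force: 61.7
```

```bash
python3 - <<'E'
from h import *
im=vision.get_image("scene"); cv2.imwrite("pics/s2.png",cv2.resize(im[215:345,200:400,::-1],None,fx=4,fy=4,interpolation=cv2.INTER_CUBIC))
E
```

```text
(no output)
```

View pics/s2.png

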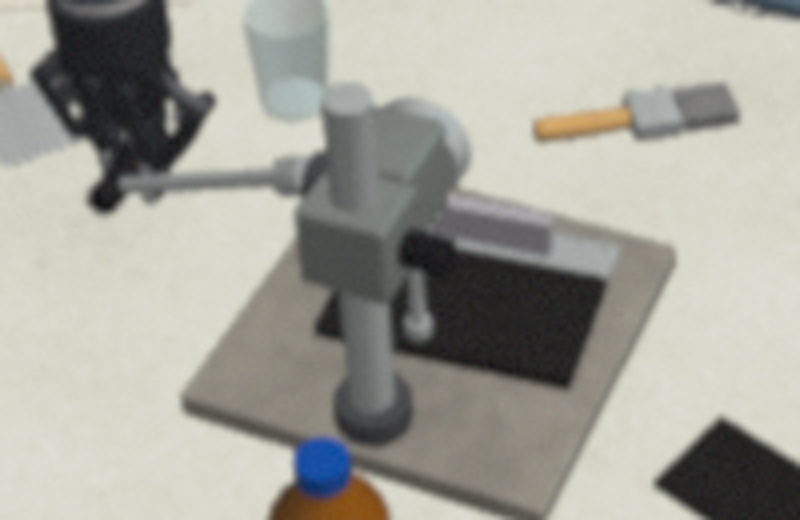

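The crop shows the lever low, still held near the fingertips. The visible rear end of the grip is at crop (105,193), which is scene pixel (226,263). I compare that with projections for several lever angles.

```bash
python3 - <<'E'
from h import *
c0=np.array([.6264,-.2266]); ex=np.array([.9955,.0949]); ey=np.array([-.0949,.9955])
piv=c0+ey*.16*np.cos(.5)
for q in (0,.6,.7,.8,.85,.9):
    a=.5-q; pts=[np.r_[piv+ex*o-ey*.16*np.cos(a),.175+.16*np.sin(a)] for o in (.035,0)]
    print(q,(toworldpix("scene",pts)-[200,215]).__mul__(4).round(0).tolist(), pts[1].round(4))
E
```

```text
0 [[78.0, 48.0], [109.0, 16.0]] [ 0.6264 -0.2266  0.2517]
0.6 [[76.0, 154.0], [104.0, 122.0]] [ 0.6282 -0.2453  0.159 ]
0.7 [[82.0, 173.0], [111.0, 141.0]] [ 0.628  -0.2429  0.1432]
0.8 [[91.0, 192.0], [119.0, 160.0]] [ 0.6276 -0.239   0.1277]
0.85 [[96.0, 202.0], [124.0, 170.0]] [ 0.6273 -0.2364  0.1201]
0.9 [[101.0, 211.0], [129.0, 179.0]] [ 0.6271 -0.2335  0.1127]
```

>>> drive_tool:
  series:
    - [0,0,0,0,1]
    - [0,-0.001,0.002,0,1]
    - [0,-0.001,0.002,0,1]
    - [0,-0.001,0.002,0,1]
    - [0,-0.001,0.002,0,1]
    - [0,0,0,0,1]
  squeeze: 110

```text
t: 16.92
eef_pos: [0.6166, -0.2351, 0.1024]
tool_rot: [0.999, 0.048, 0.002, 0.003]
force: [-9.9, -7.4, 32.1]
grip_width: 0.23
gripper_force: 109.5
```

```bash
python3 - <<'E'
from h import *
p,y,s=pose(); print(p.round(4),s["force"].round(1))
im=vision.get_image("scene"); cv2.imwrite("pics/s3.png",im[:,:,::-1])
a=cv2.imread("pics/s3.png",0)[215:345,200:400]; np.set_printoptions(linewidth=200)
print(a[38:60,15:45:1])
E
```

```text
[ 0.6166 -0.2351  0.1024] [-9.9 -7.4 32.1]
[[204 211 210 208 211 209 211 206 178 136  85  55  61  55  45  37  26  36  46  39  31  31  34  37  39  37  32  31  32  30]
 [210 211 210 209 211 209 212 207 200 170 123  85  90  78  50  36  31  31  32  32  28  31  30  34  36  27  32  32  30  41]
 [211 209 212 209 208 211 209 211 209 195 146 101  99  81  51  35  31  33  34  35  34  32  32  36  40  35  31  30  35  64]
 [212 212 210 211 211 213 211 212 212 203 160 108  88  69  41  32  31  35  36  38  41  40  38  32  37  28  39  37  54  99]
 [211 211 210 212 212 214 213 212 212 207 178 123  85  62  38  29  29  37  40  45  59  65  61  48  36  35  35  49  85 138]
 [209 211 210 212 213 212 211 213 212 210 195 133  79  52  34  35  37  40  39  49  69  83  88  70  55  55  62  77 122 158]
 [212 211 211 211 210 210 211 211 210 211 193 133  67  41  33  44  57  61  65  68  84 102 110  93  86  93 105 114 139 156]
 [213 210 211 212 212 210 209 208 208 201 174 113  59  39  39  65  92 102 104 109 115 122 124 119 117 119 128 129 132 139]
 [213 214 213 213 211 209 210 207 204 177 132  80  44  34  43  79 110 123
[... 949 characters left out ...]
160 127  99  96 117 156 190 204 210 210 211 209 209 208 209 210 212 211 211 211 210]
 [207 206 204 206 204 204 204 205 203 194 177 162 161 170 190 206 209 210 211 211 208 208 207 210 211 213 212 211 210 210]
 [208 209 206 204 204 206 207 206 208 204 201 197 195 201 205 211 210 210 209 209 207 208 205 211 212 213 212 211 210 209]
 [211 209 207 205 204 207 208 207 208 206 207 205 204 204 207 210 211 212 211 208 205 208 207 210 213 212 213 211 211 213]
 [211 210 209 205 206 208 208 207 208 206 206 208 205 206 207 207 210 210 209 209 208 211 209 211 213 212 212 210 212 214]
 [211 210 206 206 207 208 207 206 206 207 205 206 204 204 205 208 210 210 208 210 210 212 212 213 214 213 210 211 211 214]]
```

Pressing further raised the force to 32 N, far above the spring's 11 N, so the lever is on its stop. Now I ease it back along the arc.

```bash
python3 - <<'E'
import numpy as np
a=np.linspace(-.4,.5,25); print([[float(round(.16*(np.cos(q)-np.cos(p)),4)),float(round(.16*(np.sin(p)-np.sin(q)),4))] for p,q in zip(a,a[1:])])
E
```

```text
[[0.0022, -0.0056], [0.002, -0.0056], [0.0018, -0.0057], [0.0016, -0.0058], [0.0014, -0.0058], [0.0012, -0.0059], [0.0009, -0.0059], [0.0007, -0.006], [0.0005, -0.006], [0.0003, -0.006], [0.0, -0.006], [-0.0002, -0.006], [-0.0004, -0.006], [-0.0006, -0.006], [-0.0009, -0.0059], [-0.0011, -0.0059], [-0.0013, -0.0059], [-0.0015, -0.0058], [-0.0017, -0.0057], [-0.002, -0.0057], [-0.0022, -0.0056], [-0.0024, -0.0055], [-0.0026, -0.0054], [-0.0028, -0.0053]]
```

>>> drive_tool:
  series:
    - [0,0.001,-0.002,0,1]
    - [0,0.0023,-0.0056,0,1]
    - [0,0.0021,-0.0056,0,1]
    - [0,0.0019,-0.0057,0,1]
    - [0,0.0017,-0.0058,0,1]
    - [0,0.0015,-0.0058,0,1]
    - [0,0.0013,-0.0058,0,1]
    - [0,0.0011,-0.0059,0,1]

```text
t: 17.98
eef_pos: [0.6176, -0.2458, 0.1409]
tool_rot: [0.999, 0.049, 0.001, 0.002]
force: [0.2, -4.8, 5.9]
grip_width: 0.228
gripper_force: 107.1
```

>>> drive_tool:
  series:
    - [0,0.0007,-0.006,0,1]
    - [0,0.0005,-0.006,0,1]
    - [0,0.0003,-0.006,0,1]
    - [0,0,-0.006,0,1]
    - [0,-0.0002,-0.006,0,1]
    - [0,-0.0004,-0.006,0,1]
    - [0,-0.0006,-0.006,0,1]
    - [0,-0.0009,-0.0059,0,1]

```text
t: 18.98
eef_pos: [0.6172, -0.247, 0.189]
tool_rot: [0.999, 0.049, 0.001, 0.003]
force: [-0.1, -9.8, 5.9]
grip_width: 0.225
gripper_force: 107.2
```

>>> drive_tool:
  series:
    - [0,-0.0011,-0.0059,0,1]
    - [0,-0.0013,-0.0059,0,1]
    - [0,-0.0015,-0.0058,0,1]
    - [0,-0.0017,-0.0057,0,1]
    - [0,-0.002,-0.0057,0,1]
    - [0,-0.0022,-0.0056,0,1]
    - [0,0,0,0,1]

```text
t: 19.85
eef_pos: [0.6163, -0.2397, 0.224]
tool_rot: [0.999, 0.049, 0.002, 0.006]
force: [1.5, -14.3, 3.1]
grip_width: 0.226
gripper_force: 107.7
```

>>> drive_tool:
  series:
    - [0,0.001,0,0,1]
    - [0,0.001,0,0,1]
    - [0,0.001,-0.001,0,1]
    - [0,0,-0.001,0,1]
  squeeze: 50

```text
t: 20.35
eef_pos: [0.6163, -0.2396, 0.2245]
tool_rot: [0.999, 0.05, 0.001, 0.003]
force: [1.9, -8.3, -0.6]
grip_width: 0.225
gripper_force: 107.0
```

>>> drive_tool:
  series:
    - [0,-0.0015,-0.004,0,1]
    - [0,-0.002,-0.004,0,1]
    - [0,-0.002,-0.004,0,1]
    - [0,-0.002,-0.004,0,1]
    - [0,0,0,0,1]
  squeeze: 35

```text
t: 20.98
eef_pos: [0.6161, -0.2327, 0.2424]
tool_rot: [0.999, 0.048, 0.002, 0.003]
force: [-6.7, -12.0, 7.1]
grip_width: 0.224
gripper_force: 103.9
```

>>> drive_tool:
  series:
    - [0,-0.0015,-0.003,0,1]
    - [0,-0.0015,-0.003,0,1]
    - [0,-0.001,-0.003,0,1]
    - [0,-0.001,-0.003,0,1]
    - [0,0,0,0,1]

```text
t: 21.6
eef_pos: [0.6158, -0.2282, 0.2521]
tool_rot: [0.999, 0.048, 0.002, 0.003]
force: [19.1, -9.6, -7.4]
grip_width: 0.226
gripper_force: 99.4
```

The TCP is back where it gripped and the lever is pulling against its rest stop (-7 N). I open gradually.

>>> drive_tool:
  series:
    - [0,0,0,0,0.5]
    - [0,0,0,0,0.4]
    - [0,0,0,0,0.2]
    - [0,0,0,0,0]
    - [0,0,0,0,-0.2]
    - [0,0,0,0,-0.2]

```text
t: 22.35
eef_pos: [0.6146, -0.2226, 0.2517]
tool_rot: [0.999, 0.05, -0.0, -0.0]
force: [0.2, 0.1, -0.4]
grip_width: 0.6
gripper_force: 0.0
```

>>> drive_tool:
  series:
    - [0,0,-0.01,0,-0.2]
    - [0,0,-0.03,0,-0.2]
    - [0,0,-0.03,0,-0.3]
    - [-0.03,0,-0.02,0,-0.3]
    - [-0.05,0,0,0,-0.3]
    - [-0.05,0,0,0,-0.3]
    - [-0.05,0,0,0,-0.3]

```text
t: 23.22
eef_pos: [0.4341, -0.2411, 0.3427]
tool_rot: [0.999, 0.05, 0.001, 0.0]
force: [0.3, 0.3, 0.6]
grip_width: 0.646
gripper_force: 0.0
```

```bash
python3 - <<'E'
from h import *
p,y,s=pose(); print(p.round(4),s["t"],s["force"].round(1))
im=vision.get_image("top")[:,:,::-1].copy(); cv2.imwrite("pics/t9.png",im); o=cv2.imread("pics/top0.png")
cv2.imwrite("pics/crop9.png",np.hstack([cv2.resize(i[140:300,270:450],None,fx=2.2,fy=3,interpolation=cv2.INTER_CUBIC) for i in (o,im)]))
E
```

```text
[ 0.4341 -0.2411  0.3427] 23.225 [0.3 0.3 0.6]
```

View pics/crop9.png

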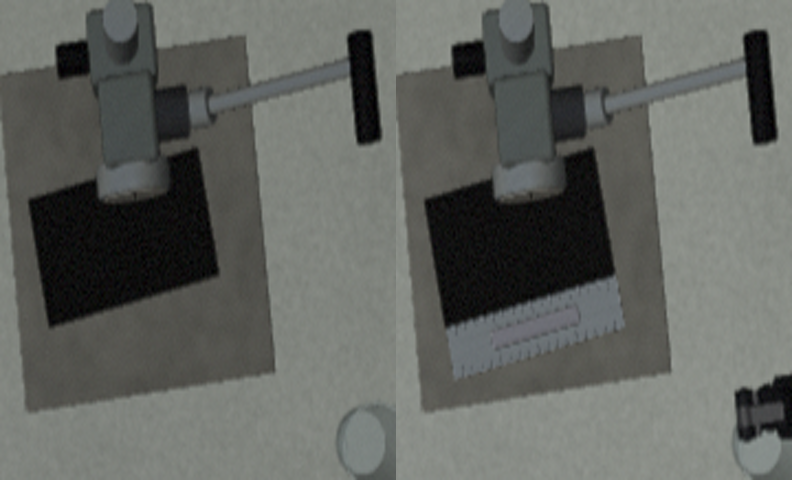

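The before/after pair shows the slab unmoved, the straightedge flush along its front edge with ends level, and the lever back at its rest position. I hand the job in.

```bash
python3 -c "
from bench import r
print(r.finish_job())"
```

```text
the job is handed in; nothing more can be done
None
```

The job is handed in at about 23 s of the 54 s limit, and the judging result was not reported: the straightedge lies flush along the slab's front edge with ends level, the lever went to its stop (judged by a jump to 32 N) and was eased back to rest, and the slab shows no movement in the final top picture.

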